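Clamp the battery pod, then hold its bayonet cap at half turn for a light test

TASK

Take the spring clamp off the bare front board of the village display and clip it over the board and the battery pod's steel bracket together, where the pod stands, so that the pod cannot turn; then let go of it. Next put the loose black bayonet cap into the pod's mouth, lugs down through the two slots, press it down against the cell and turn it clockwise (seen from above) half way, where its contacts touch, short of the lock click. Finish while holding it there, still gripped, so that we can see whether the village lights up before it is locked; the clamp stays clipped, and leave the ornaments and tools around where they are.

Things in the scene. Friction and masses are not known exactly. Their poses are not given: they have to be found in the camera images.
- display: The village display, fixed: a light wooden front board (620 mm long, 15 mm thick, top edge 60 mm above the table), behind it a snow-white base 20 mm high and 260 mm deep with houses and a picket fence. Origin: at table height under the middle of the board's robot-side face; x points through the board into the village, y along the board, z up.
- pod: Battery pod, loose, 0.5 kg, on the robot's side of the board: a grey upright tube (61 mm diameter, top 75 mm above the table) on a folded steel bracket, its upright plate against the board. Origin: foot of the plate's face that touches the board, mid width; axes as the display's: x to the village, y along the board. The tube's axis is 47 mm from that face.
- pod_ear_l (a point): Point on the pod's upright plate, at its top edge, on the face that touches the board, 57 mm to +y of the tube's axis: the middle of the ear that is free for the clamp. The plate is 150 mm long, 5 mm thick (on the robot's side of this point), 60 mm high, flush with the board's top; board and plate together are 20 mm thick.
- pod_ear_r (a point): The same on the other ear, 57 mm to -y of the tube's axis. Either ear will do.
- pod_mouth (a point): Centre of the pod's mouth, at the top of its black rim (75 mm above the table), axes as pod. The rim is 5 mm thick, its round opening 39 mm in diameter, with two entry slots facing each other along the pod's y axis (parallel to the board), 16 mm wide, 53 mm across both. Under the rim each lug's way runs clockwise (seen from above) only.
- pod_lock (a point): Point on the rim, 23 mm from the mouth's centre, over one lock recess. The lug's way is 70 degrees long from slot to stop; past 66 degrees the lug springs up 3 mm into the recess with a click. Half way is 33 to 35 degrees of turn.
- cell_top (a point): Top of the round cell (32 mm diameter) that stands in the pod on a spring. At rest 5 mm below the rim's top; it yields 12 mm straight down: 3.5 N at first, about 8 N when fully down.
- cap: Loose black bayonet cap, 60 g, 44 mm high, standing on its plug, grip bar up. Origin: centre of the plug's underside, z up. Plug 36 mm in diameter with chamfered foot; two lugs along the cap's x axis, 49 mm across both, 10 mm wide, 5 to 9 mm above the origin; disc 58 mm in diameter, 17 to 22 mm above it. Half a turn about z gives the same cap.
- cap_grip (a point): Top of the cap's grip bar, 44 mm above its origin. The bar runs along the cap's x axis, over the lugs, 46 mm long, 14 mm wide, 22 mm high. To pass the slots it lies along the pod's y axis. Pressed fully down the disc lies on the rim (this point 27 mm above the mouth's point); with the lugs under the rim the cell lifts it to 30 mm.
- clamp: Spring clamp of dark steel with rubber tips, 110 g, 107 mm high, 34 mm wide, clipped from above over the bare board: two handles up, two jaws down; squeezing the handles opens the jaws. Origin: on the inner face of the robot-side jaw's pad, at the start 25 mm below the board's top edge; x across the jaws to the village, y along the board, z up.
- clamp_grip (a point): Midway between the clamp's two handle tips, at the start: 95 mm above the clamp's origin, 7.5 mm in x from it. The tips are rubber rollers along y, 12 mm thick, 34 mm long, centred 21.5 mm to either side in x (55 mm over both). The pivot is 50 mm below this point. This point tilts with the robot-side arm, half as far as the jaws open.
- clamp_jaw (a joint): Opening of the clamp, rad: 0 with the jaws 15 mm apart (bare board), about 0.11 at 20 mm (board and plate), 0.36 squeezed open to its stop (31 mm apart, 37 mm over the handle tips), -0.36 shut. Squeezing to the stop takes about 11 N at the handle tips; the jaws pinch with about 10 N.
- snowman: White ceramic snowman, with a black hat, 54 mm diameter, 85 mm high, loose; origin under its centre. Leave it where it is.
- spent_cell: Spent round battery cell standing on end, 32 mm diameter, 58 mm high, loose; origin under its centre. Leave it.
- fir: Small snowy model fir, 110 mm high, 55 mm across, loose on the display's base; origin under its trunk. Leave it.
- bench: Model park bench, 60 mm long, 43 mm high, loose on the display's base; origin under its centre. Leave it.
- cottage: Ceramic cottage with a terracotta roof, 85 x 75 mm, about 105 mm high, loose on the table; origin under its centre. Leave it.
- screwdriver: Screwdriver, 170 mm long, lying on the table; origin under its middle. Leave it.
- glue: White glue bottle, 44 mm diameter, 110 mm high, loose; origin under its centre. Leave it.
Things that resemble listed ones, but are neither listed nor needed, are in the scene too. Leave any orange look-alike of the cap alone.

How it is judged:
By the outcome, as a careful person would: the job done as asked, in the order asked, and still so for the second after the job is handed in, while the arm keeps its last pose, push and grip.
It also fails if it takes over 53 s, if anything falls off the work surface, if the arm or the gripper's body presses on something with over 40 N, if the wrist force passes 120 N, or if a joint passes its speed limit or range.

ROBOT

A 6-joint arm with a two-finger parallel gripper is mounted at the origin on the work surface. World frame = base frame: x ahead of the robot, y to its left, z up, the work surface at z = 0. Lengths are in mm, angles in rad, forces in N, time in s.
With the tool pointing down it reaches from about 350 to 975 mm from the base axis. Payload 7.1 kg.
Tool frame: the origin (TCP) lies at the very end of the fingers, on their centre line; the grasp point (between the pads) lies 19 mm behind it (ctrl.tcp_to_grasp is the distance from the TCP to the grasp point, in mm); z points along the fingers, x is the direction in which the jaws open and shut, and the axes are right-handed (so a half turn about z gives the same grasp; the last joint's range is limited). The gripper opens to 88 mm and grips with 3 to 60 N. Pads are 20 mm wide; open, the fingers measure 115 mm over their backs; the gripper's body (75 mm by 178 mm) begins 61 mm behind the grasp point.
Start: joints at [-1.15, 0.423, 1.63, -0, 1.089, -0.019], TCP at [266.114, -565.498, 222.675] pointing down, gripper open.
Joint ranges: [-3, 3], [-0.9, 2.11], [0.09, 2.58], [-1.31, 4.45], [0.11, 2.69], [-2.54, 2.54]. Speed limits (rad/s): [2.39, 2.39, 3.01, 3.14, 3.14, 3.14].

INTERFACE

Orientations are given as a rotation vector (axis times angle).
In Python, from workcell import get_obs, viewer, ctrl, masks_of gives the robot as it stands. The module is installed in compiled form; this text tells all that it offers.
- The arm moves only by the shell command python3 -m inch 'ROWS'. ROWS is JSON, a list of rows, each an object of numbers: "tx", "ty", "tz": the shift along the tool's x, y, z in cm; "ax", "ay", "az": the turn, a rotation vector about the tool's x, y, z in degrees; "jaw": the opening, from 0 (shut) to 1 (fully open). In form: [{"tx": .., "ty": .., "tz": .., "ax": .., "ay": .., "az": .., "jaw": ..}, ...]. A call has 1 to 12 rows; each row shifts and turns the commanded pose from where the row before left it, along the tool's axes as they then stand; what a row does not reach is not made up. A row lasts 1/8 s, in which the tool goes at most 62.5 mm and 10.7 degrees, less where a joint would pass 70% of its speed; a pose out of reach is approached as far as the arm can. A call is refused whole if a number of a shift passes 6.25 or a number of a turn 10.7, either way. A call with a gripper value outside its range is refused whole. The fingers move at their own pace and stop on an object; the grip force is fixed at half the most. Time passes only in rows, so rows that do not move let the fingers close. It gives the time, the measured TCP pose, the force and the opening at its end, in the units of the state.
- get_obs(): the state, without advancing time (a new reading comes with each control period).
- viewer.get_image(name): name is "scene" or "top"; returns (picture, depth): 480x640x3 uint8, red, green, blue; 480x640 float32, mm along the optical axis (not along the pixel's ray), 0 where there is no reading.
- viewer.get_calibration(name): a dict with "fx", "fy", "cx", "cy" (pixels), "rvec" (rotation vector, rad) and "tvec" (3), from world to camera coordinates, as OpenCV has them. Camera axes: x right, y down, z forward; pixel columns grow to the right and rows downward; lengths in mm; the calibration is good to about 2 mm. A picture is of the moment at which its call begins. get_calibration takes no time and is no camera call.
- ctrl.close_job(): hands the job in, once; it reports no verdict.
Trained networks look in the newest picture that a camera, given by its name, has taken for a name from the list of things; names that differ only in an ending like _2 or _b are one class to them, and where a whole thing is asked for, a point or a joint stands for the part that bears it (a point fixed in the world has none). Each returns a list of dicts, best first, with "score" (0 to 1); they miss things now and then, are a little off and sometimes report something else, mostly with a low value. They report only what shows in the picture. A call takes as long as a camera call. They do not tell look-alikes from the thing itself.
- masks_of(camera, thing): "pixels" (480x640 bool, what is visible of it) and "location" ([column, row] in pixels, amid what is visible of it).
The state is a dict: "t": time; "qpos": joint angles; "qvel": joint speeds; "joint_torque": joint torques, N m; "ee_pos": TCP position; "orientation": TCP orientation; "ft_force": force on the tool from outside, world axes, zero at the start; "moment": the same for the moment, N m; "width": finger opening in mm.
Only numpy, scipy, OpenCV 4.12 (cv2) and the standard library are available. Lean on these libraries where they do the work, as an engineer would, in place of code of your own. Each camera call takes 0.05 s, during which the arm holds its last target. There are 200 camera calls.

## Working session

There is one attempt and no reset: what is moved stays moved. The work goes in short steps, Python scripts to look and compute and a shell command to move; the robot and the scene stay as the last step left them, time stands still between calls to the robot, and variables do not carry over. Pictures are saved under pics/ and viewed, about 8 in all and at most 12, crops included, and the job is handed in when it is done.

```bash
mkdir -p pics
cat > h.py <<'E'
import numpy as np, cv2
from workcell import get_obs, viewer, ctrl, masks_of
def cal(n):
    c=viewer.get_calibration(n); R=cv2.Rodrigues(np.array(c['rvec'],float))[0]; return c,R,np.array(c['tvec'],float).ravel()
def cloud(n,d):
    c,R,t=cal(n); v,u=np.mgrid[:480,:640]
    P=np.stack([(u-c['cx'])/c['fx']*d,(v-c['cy'])/c['fy']*d,d],-1)
    W=(P-t)@R; W[d<=0]=np.nan; return W
def proj(n,p):
    c,R,t=cal(n); q=np.atleast_2d(p)@R.T+t
    return np.stack([c['fx']*q[:,0]/q[:,2]+c['cx'],c['fy']*q[:,1]/q[:,2]+c['cy']],-1)
def save(f,img): cv2.imwrite(f,cv2.cvtColor(img,cv2.COLOR_RGB2BGR))
E
python3 - <<'E'
from h import *
for n in('scene','top'):
    im,d=viewer.get_image(n); save(f'pics/{n}0.png',im); np.savez(f'{n}0.npz',im=im,d=d)
    W=cloud(n,d)
    c,R,t=cal(n);print(n,'cam at',(-R.T@t).round(),'fx',c['fx'])
    for th in('clamp','cap','pod','display'):
        for m in masks_of(n,th)[:4]:
            w=W[m['pixels']]; print(th,round(m['score'],2),np.round(m['location']),m['pixels'].sum(),np.nanmedian(w,0).round(),np.nanmax(w[:,2]).round())
print(get_obs())
E
```

```text
scene cam at [1400. -445. 1253.] fx 576.2264477170648
clamp 0.93 [285. 285.] 552 [ 650. -150.  104.] 141.0
cap 0.8 [212. 289.] 308 [ 507. -303.   25.] 48.0
cap 0.58 [235. 256.] 304 [ 433. -213.   23.] 51.0
pod 0.61 [348. 247.] 972 [568.  64.  49.] 82.0
pod 0.48 [303. 220.] 381 [435.   4.  36.] 91.0
pod 0.45 [171. 340.] 555 [ 618. -447.   66.] 115.0
display 0.59 [354. 320.] 27596 [796. -41.  25.] 153.0
top cam at [ 438.   -5. 1439.] fx 526.2666172046406
clamp 0.83 [367. 211.] 287 [ 643. -145.  113.] 140.0
cap 0.96 [389. 294.] 376 [ 427. -208.   24.] 50.0
cap 0.86 [421. 268.] 340 [ 498. -301.   23.] 49.0
pod 0.67 [280. 238.] 1802 [574.  77.   6.] 83.0
display 0.95 [317. 171.] 22902 [760. -12.  24.] 154.0
{'t': 0.5, 'qpos': array([-1.15001792e+00,  4.23129738e-01,  1.62993033e+00,  2.15682677e-05,
        1.08862137e+00, -1.90007015e-02]), 'qvel': array([ 1.55607344e-03, -7.01699518e-05, -8.59739708e-05, -3.06921242e-04,
       -1.19855892e-03, -1.45956862e-03]), 'joint_torque': array([ 1.00883441e-03, -5.44139171e+01, -2.73815578e+01,  6.44154986e-02,
        1.76703773e-02, -3.41070711e-05]), 'ee_pos': array([ 266.09764187, -565.47543685,  222.64454084]), 'orientation': array([-2.65243425e+00,  1.68338618e+00,  9.97405812e-05]), 'ft_force': array([-0.70437978,  0.68025948,  0.69563636]), 'moment': array([-0.00181162, -0.04312369, -0.03105519]), 'width': 87.66411417929599}
```

View pics/scene0.png

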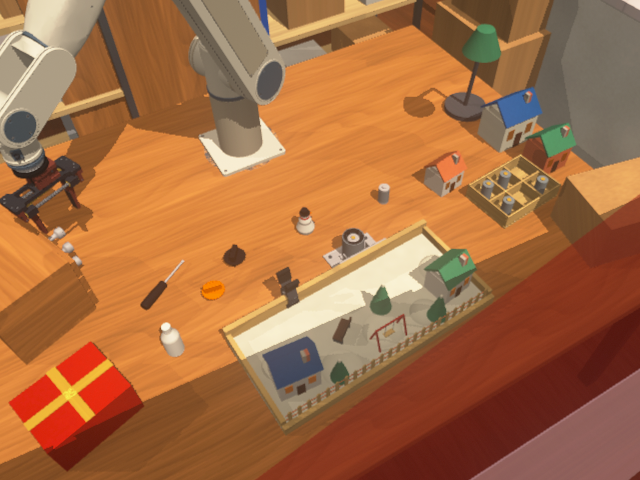

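View pics/top0.png

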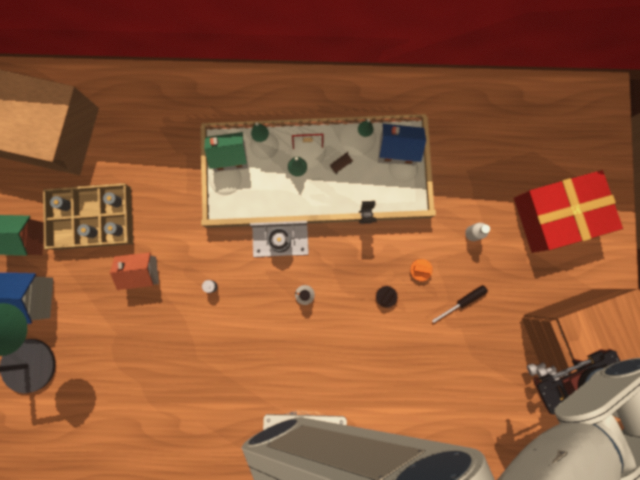

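Run:
```python
from h import *
T=[]
for n in('top','scene'):
    z=np.load(n+'0.npz'); im,d=z['im'],z['d']; W=cloud(n,d); X,Y,Z=W[...,0],W[...,1],W[...,2]
    def sel(x0,x1,y0,y1,z0,z1): return W[(X>x0)&(X<x1)&(Y>y0)&(Y<y1)&(Z>z0)&(Z<z1)]
    print(n)
    b=sel(590,680,-300,280,52,68); b=b[(abs(b[:,1]+150)>40)&(abs(b[:,1]-70)>95)]
    for k in range(2):
        p=np.polyfit(b[:,1],b[:,0],1); r=b[:,0]-np.polyval(p,b[:,1]); b=b[abs(r)<12]
    print('board',p,len(b),r.std(),b[:,1].min(),b[:,1].max(),b[:,2].mean())
    c=sel(395,470,-250,-170,33,60); q=c[:,:2]-c[:,:2].mean(0); w,v=np.linalg.eigh(q.T@q/len(q)); print('capbar',c.mean(0).round(1),len(c),np.sqrt(w),np.degrees(np.arctan2(v[1,1],v[0,1])), 'zmax',c[:,2].max())
    c=sel(395,470,-250,-170,12,30);print('disc',c.mean(0).round(1),(c.min(0)+c.max(0))/2, np.ptp(c,0))
    h=sel(600,700,-190,-110,110,150); print('clamp top',h.mean(0).round(1),h.min(0).round(1),h.max(0).round(1),len(h))
    r=sel(520,620,30,120,71,84); print('rim',r.mean(0).round(1),r.min(0).round(1),r.max(0).round(1),len(r))
    e,rr=cv2.minEnclosingCircle(r[:,:2].astype(np.float32)); print('circ',e,rr)
    if n=='top':
        for pt in([433,-212,30],[650,-147,120],[570,75,70]):
            u,v=proj(n,pt)[0].round().astype(int); s=32; T.append(cv2.resize(im[v-s:v+s,u-s:u+s],(260,260),interpolation=cv2.INTER_CUBIC))
    else:
        S=[]
        for pt in([433,-212,30],[650,-147,100],[570,75,70]):
            u,v=proj(n,pt)[0].round().astype(int); s=32; S.append(cv2.resize(im[v-s:v+s,u-s:u+s],(260,260),interpolation=cv2.INTER_CUBIC))
save('pics/crops.png',np.vstack([np.hstack(T),np.hstack(S)]))
```

```text
top
board [-6.77844187e-02  6.27513020e+02] 695 4.587054803373274 -299.697817755711 279.8401248513862 59.629148493371
capbar [ 425.9 -209.5   43.2] 99 [ 4.26122982 13.01867634] 144.94699079666748 zmax 49.86156649555669
disc [ 425.7 -209.1   21.9] [ 424.56105952 -210.54056728   21.0913861 ] [58.86300953 59.54640954 16.45794123]
clamp top [ 639.5 -146.5  130.6] [ 610.1 -165.8  110.1] [ 664.3 -129.1  140.4] 173
rim [567.6  79.5  74.8] [538.9  51.1  71.1] [597.2 109.   83. ] 213
circ (567.3386840820312, 80.04255676269531) 30.212621688842773
scene
board [-7.09219967e-02  6.29669172e+02] 754 5.321785276002804 -299.95484417092837 279.90253223893217 59.16819588947171
capbar [ 431.  -211.9   42.1] 91 [ 4.28859853 14.02477064] 146.5440781142334 zmax 51.43295772620952
disc [ 431.3 -211.1   21.6] [ 426.04622021 -209.65353705   21.30928413] [61.43009342 59.18043822 16.3408446 ]
clamp top [ 638.  -149.4  127.3] [ 611.5 -166.9  110. ] [ 668.  -128.8  140.5] 247
rim [570.3  79.3  75.1] [538.   49.4  71. ] [599.2 110.7  81.7] 192
circ (567.9497680664062, 79.73932647705078) 32.577327728271484
```

View pics/crops.png

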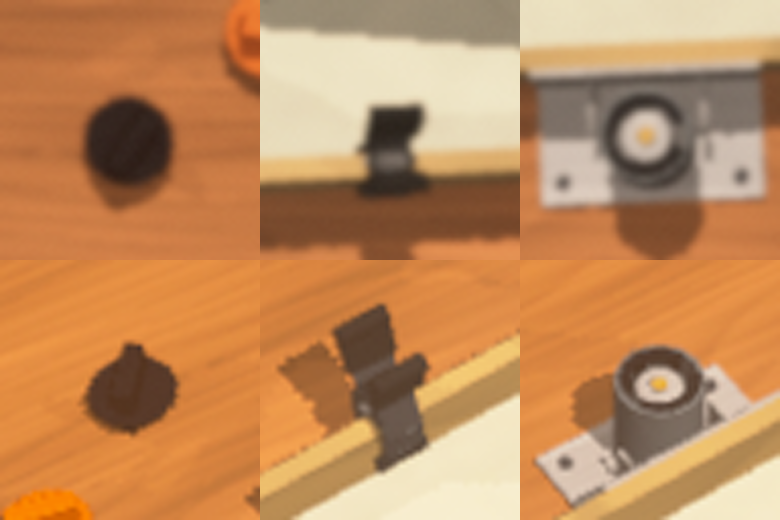

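Seen so far:
- **Cap:** the candidates are the black cap (top 387,297), the orange look-alike (421,270) and the snowman's hat (305,296). The crop confirms the black cap, with its bar diagonal at about 145°.
- **Clamp:** it stands upright on the bare board at (367,211).
- **Pod:** it is at (280,238) and both ears are free. I choose the −y ear.

```bash
cat >> h.py <<'E'
def delta(x,y,z,phi):
    from scipy.spatial.transform import Rotation as Ro
    o=get_obs(); R=Ro.from_rotvec(o['orientation']); f=np.radians(phi)
    G=np.array([[np.cos(f),np.sin(f),0],[np.sin(f),-np.cos(f),0],[0,0,-1.]])
    print('shift cm',(R.inv().apply(np.array([x,y,z])-o['ee_pos'])/10).round(2),'turn deg',np.degrees((R.inv()*Ro.from_matrix(G)).as_rotvec()).round(2),'pos',o['ee_pos'].round(1),'F',o['ft_force'].round(1),'w',o['width'].round(1),'t',o['t'],'q6',o['qpos'][5].round(2))
E
python3 -c "
from h import *
delta(638.5,-147.5,190,3.9)"
```

```text
Traceback (most recent call last):
  File "h.py", line 17, in delta
    print('shift cm',(R.inv().apply(np.array([x,y,z])-o['ee_pos'])/10).round(2),'turn deg',np.degrees((R.inv()*Ro.from_matrix(G)).as_rotvec()).round(2),'pos',o['ee_pos'].round(1),'F',o['ft_force'].round(1),'w',o['width'].round(1),'t',o['t'],'q6',o['qpos'][5].round(2))
                                                                                                                                                                                                                  ^^^^^^^^^^^^^^^^
AttributeError: 'float' object has no attribute 'round'
```

```bash
sed -i "s/o\['width'\].round(1)/round(o['width'],1)/" h.py
python3 -c "
from h import *
delta(638.5,-147.5,190,3.9)"
```

```text
shift cm [-21.97 -51.49   3.27] turn deg [ -0.    0.  -68.7] pos [ 266.1 -565.5  222.6] F [-0.7  0.7  0.7] w 87.7 t 0.5 q6 -0.02
```

```bash
python3 -m inch '[{"tx":-1.83,"ty":-4.29},{"tx":-1.83,"ty":-4.29},{"tx":-1.83,"ty":-4.29},{"tx":-1.83,"ty":-4.29},{"tx":-1.83,"ty":-4.29},{"tx":-1.83,"ty":-4.29},{"tx":-1.83,"ty":-4.29},{"tx":-1.83,"ty":-4.29},{"tx":-1.83,"ty":-4.29},{"tx":-1.83,"ty":-4.29},{"tx":-1.83,"ty":-4.29},{"tx":-1.83,"ty":-4.29}]'
python3 -m inch '[{"az":-10},{"az":-10},{"az":-10},{"az":-10},{"az":-10},{"az":-10},{"az":-8.7},{"tz":1.6},{"tz":1.6}]'
python3 -c "
from h import *
delta(638.5,-147.5,111,3.9)"
```

```text
shift cm [-21.97 -51.49  11.17] turn deg [ -0.    0.  -68.7] pos [ 266.1 -565.5  222.6] F [-0.7  0.7  0.7] w 87.7 t 0.5 q6 -0.02$[0]: bad value
$[0]: bad value
```

```bash
python3 -m inch '[{"tx":-1.83,"ty":-4.29,"tz":0,"ax":0,"ay":0,"az":0,"jaw":1},{"tx":-1.83,"ty":-4.29,"tz":0,"ax":0,"ay":0,"az":0,"jaw":1},{"tx":-1.83,"ty":-4.29,"tz":0,"ax":0,"ay":0,"az":0,"jaw":1},{"tx":-1.83,"ty":-4.29,"tz":0,"ax":0,"ay":0,"az":0,"jaw":1},{"tx":-1.83,"ty":-4.29,"tz":0,"ax":0,"ay":0,"az":0,"jaw":1},{"tx":-1.83,"ty":-4.29,"tz":0,"ax":0,"ay":0,"az":0,"jaw":1},{"tx":-1.83,"ty":-4.29,"tz":0,"ax":0,"ay":0,"az":0,"jaw":1},{"tx":-1.83,"ty":-4.29,"tz":0,"ax":0,"ay":0,"az":0,"jaw":1},{"tx":-1.83,"ty":-4.29,"tz":0,"ax":0,"ay":0,"az":0,"jaw":1},{"tx":-1.83,"ty":-4.29,"tz":0,"ax":0,"ay":0,"az":0,"jaw":1},{"tx":-1.83,"ty":-4.29,"tz":0,"ax":0,"ay":0,"az":0,"jaw":1},{"tx":-1.83,"ty":-4.29,"tz":0,"ax":0,"ay":0,"az":0,"jaw":1}]'
python3 -m inch '[{"tx":0,"ty":0,"tz":0,"ax":0,"ay":0,"az":-10,"jaw":1},{"tx":0,"ty":0,"tz":0,"ax":0,"ay":0,"az":-10,"jaw":1},{"tx":0,"ty":0,"tz":0,"ax":0,"ay":0,"az":-10,"jaw":1},{"tx":0,"ty":0,"tz":0,"ax":0,"ay":0,"az":-10,"jaw":1},{"tx":0,"ty":0,"tz":0,"ax":0,"ay":0,"az":-10,"jaw":1},{"tx":0,"ty":0,"tz":0,"ax":0,"ay":0,"az":-10,"jaw":1},{"tx":0,"ty":0,"tz":0,"ax":0,"ay":0,"az":-8.7,"jaw":1}]'
python3 -c "
from h import *
delta(638.5,-147.5,111,3.9)"
```

```text
t: 2.0
ee_pos: [639.4, -146.4, 222.8]
orientation: [2.653, -1.683, 0.0]
ft_force: [0.3, -0.8, 0.1]
width: 87.8
t: 2.88
ee_pos: [638.4, -147.6, 222.7]
orientation: [-3.139, -0.115, 0.0]
ft_force: [-0.8, -0.6, -0.8]
width: 87.6
shift cm [ 1.000e-02 -1.000e-02  1.117e+01] turn deg [-0.   0.   0.3] pos [ 638.4 -147.6  222.7] F [-0.8 -0.6 -0.8] w 87.6 t 2.875 q6 -0.32
```

```bash
python3 -m inch '[{"tx":0,"ty":0,"tz":4,"ax":0,"ay":0,"az":0,"jaw":1},{"tx":0,"ty":0,"tz":4,"ax":0,"ay":0,"az":0,"jaw":0.75},{"tx":0,"ty":0,"tz":3.2,"ax":0,"ay":0,"az":0,"jaw":0.75},{"tx":0,"ty":0,"tz":0,"ax":0,"ay":0,"az":0,"jaw":0.75}]'
python3 -m inch '[{"tx":0,"ty":0,"tz":0,"ax":0,"ay":0,"az":0,"jaw":0.6},{"tx":0,"ty":0,"tz":0,"ax":0,"ay":0,"az":0,"jaw":0.55},{"tx":0,"ty":0,"tz":0,"ax":0,"ay":0,"az":0,"jaw":0.5},{"tx":0,"ty":0,"tz":0,"ax":0,"ay":0,"az":0,"jaw":0.44},{"tx":0,"ty":0,"tz":0,"ax":0,"ay":0,"az":0,"jaw":0.44},{"tx":0,"ty":0,"tz":0,"ax":0,"ay":0,"az":0,"jaw":0.44}]'
python3 - <<'E'
from h import *
im,d=viewer.get_image('scene'); u,v=proj('scene',[640,-147,100])[0].astype(int)
save('pics/c1.png',cv2.resize(im[v-60:v+50,u-70:u+70],None,fx=5,fy=5,interpolation=cv2.INTER_CUBIC))
E
```

```text
t: 3.38
ee_pos: [636.5, -147.2, 108.2]
orientation: [-3.138, -0.107, 0.008]
ft_force: [0.5, 0.0, -0.3]
width: 66.2
t: 4.12
ee_pos: [638.4, -147.6, 110.7]
orientation: [-3.14, -0.107, -0.0]
ft_force: [0.3, 0.8, -0.8]
width: 38.9
```

View pics/c1.png

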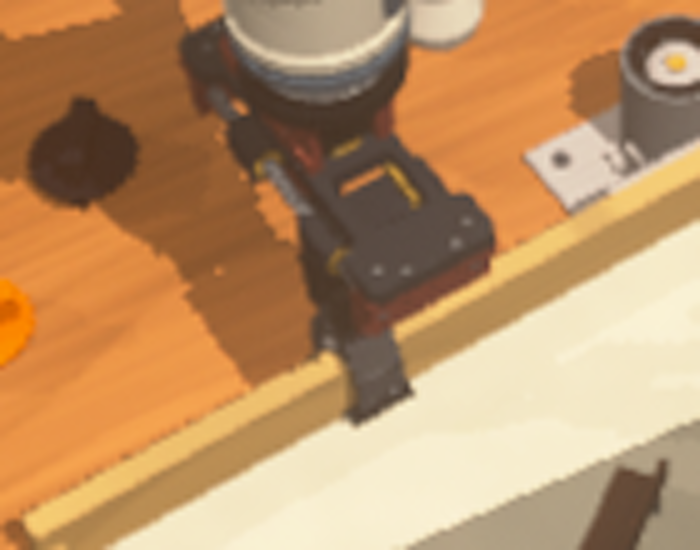

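The gripper holds the handles at a width of 38.9 and the jaw stands off the board's village face (crop ~380,400). Next I lift.

```bash
python3 -m inch '[{"tx":0,"ty":0,"tz":-0.5,"ax":0,"ay":0,"az":0,"jaw":0.43},{"tx":0,"ty":0,"tz":-1,"ax":0,"ay":0,"az":0,"jaw":0.43},{"tx":0,"ty":0,"tz":-1.5,"ax":0,"ay":0,"az":0,"jaw":0.43},{"tx":0,"ty":0,"tz":-2,"ax":0,"ay":0,"az":0,"jaw":0.43},{"tx":0,"ty":0,"tz":-2,"ax":0,"ay":0,"az":0,"jaw":0.43},{"tx":0,"ty":0,"tz":0,"ax":0,"ay":0,"az":0,"jaw":0.43},{"tx":0,"ty":0,"tz":0,"ax":0,"ay":0,"az":0,"jaw":0.43}]'
python3 - <<'E'
from h import *
delta(623.8,26.2,180,3.9)
for n in('scene','top'):
    im,d=viewer.get_image(n); W=cloud(n,d)
    for m in masks_of(n,'clamp')[:2]:
        w=W[m['pixels']]; print(n,m['score'],m['location'],np.nanmin(w,0).round(),np.nanmax(w,0).round())
    if n=='scene':
        u,v=proj(n,[640,-147,130])[0].astype(int); save('pics/c2.png',cv2.resize(im[v-60:v+60,u-70:u+70],None,fx=5,fy=5,interpolation=cv2.INTER_CUBIC))
E
```

```text
t: 5.05
ee_pos: [638.2, -147.6, 180.6]
orientation: [-3.14, -0.107, 0.0]
ft_force: [-0.3, 0.2, -0.9]
width: 38.3
shift cm [ -0.25 -17.43   0.06] turn deg [-0.    0.01 -0.  ] pos [ 638.2 -147.6  180.6] F [-0.3  0.2 -0.9] w 38.3 t 5.05 q6 -0.31
scene 0.79 [282.7, 277.1] [ 510. -177.   -3.] [686. -99. 270.]
scene 0.49 [151.4, 297.0] [ 385. -480.   -5.] [ 467. -397.   32.]
top 0.49 [276.7, 236.0] [552.  64.  12.] [582.  94.  77.]
```

View pics/c2.png

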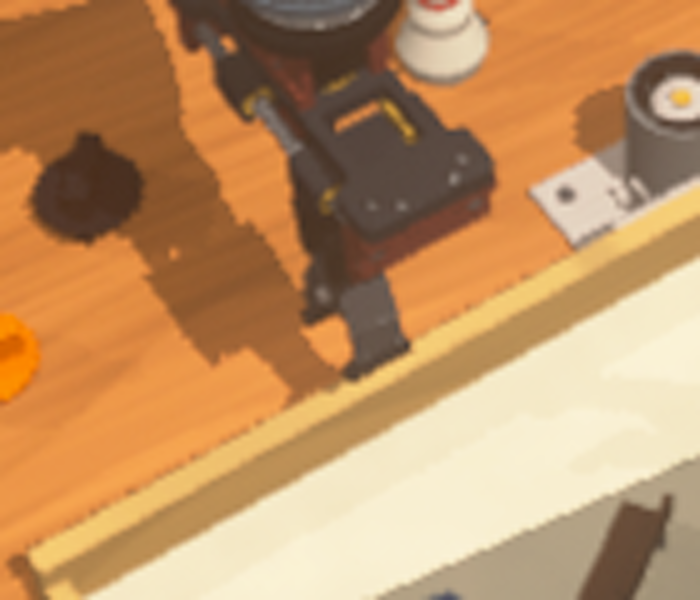

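The clamp hangs upright in the gripper, clear of the board (crop ~370,340). Now I move to the −y ear.

```bash
python3 -m inch '[{"tx":0,"ty":-2,"tz":0,"ax":0,"ay":0,"az":0,"jaw":0.43},{"tx":0,"ty":-3.5,"tz":0,"ax":0,"ay":0,"az":0,"jaw":0.43},{"tx":-0.24,"ty":-4,"tz":0,"ax":0,"ay":0,"az":0,"jaw":0.43},{"tx":0,"ty":-4,"tz":0,"ax":0,"ay":0,"az":0,"jaw":0.43},{"tx":0,"ty":-2.5,"tz":0,"ax":0,"ay":0,"az":0,"jaw":0.43},{"tx":0,"ty":-1.43,"tz":0,"ax":0,"ay":0,"az":0,"jaw":0.43},{"tx":0,"ty":0,"tz":1.5,"ax":0,"ay":0,"az":0,"jaw":0.43},{"tx":0,"ty":0,"tz":1,"ax":0,"ay":0,"az":0,"jaw":0.43},{"tx":0,"ty":0,"tz":0,"ax":0,"ay":0,"az":0,"jaw":0.43},{"tx":0,"ty":0,"tz":0,"ax":0,"ay":0,"az":0,"jaw":0.43}]'
python3 - <<'E'
from h import *
delta(624,26.2,111,3.9)
a=[]
for n in('scene','top'):
    im,d=viewer.get_image(n); W=cloud(n,d); np.savez(n+'1.npz',im=im,d=d)
    u,v=proj(n,[620,40,90])[0].astype(int); a.append(cv2.resize(im[v-45:v+45,u-40:u+40],(400,450),interpolation=cv2.INTER_CUBIC))
    r=W[(W[...,0]>530)&(W[...,0]<610)&(W[...,1]>40)&(W[...,1]<120)&(W[...,2]>71)&(W[...,2]<84)]
    print(n,'rim',len(r),r.min(0).round(1),r.max(0).round(1))
save('pics/c3.png',np.hstack(a))
E
```

```text
t: 6.5
ee_pos: [624.3, 25.4, 155.5]
orientation: [3.14, 0.105, -0.0]
ft_force: [0.6, -0.0, -0.9]
width: 38.1
shift cm [-0.02 -0.08  4.45] turn deg [-0.    0.02 -0.06] pos [624.3  25.4 155.5] F [ 0.6 -0.  -0.9] w 38.1 t 6.5 q6 -0.05
scene rim 11 [594.4  68.4  72.2] [599.2  88.9  77.3]Traceback (most recent call last):
  File "<stdin>", line 8, in <module>
    return umr_minimum(a, axis, None, out, keepdims, initial, where)
ValueError: zero-size array to reduction operation minimum which has no identity
```

Run:
```python
from h import *
im=np.load('scene1.npz')['im']; u,v=proj('scene',[625,30,90])[0].astype(int); save('pics/c4.png',cv2.resize(im[v-50:v+45,u-55:u+60],None,fx=6,fy=6,interpolation=cv2.INTER_CUBIC))
print(u,v,proj('scene',[[618.8,25.9,60],[613.8,25.6,60],[633.8,26.9,60],[620,25.5,57+16],[629,26.8,57+16]]))
```

```text
347 254 [[344.79348637 261.047132  ]
 [343.71763915 259.7778243 ]
 [348.07737281 264.86684311]
 [344.9287172  258.37203773]
 [347.14314429 260.55818191]]
```

View pics/c4.png

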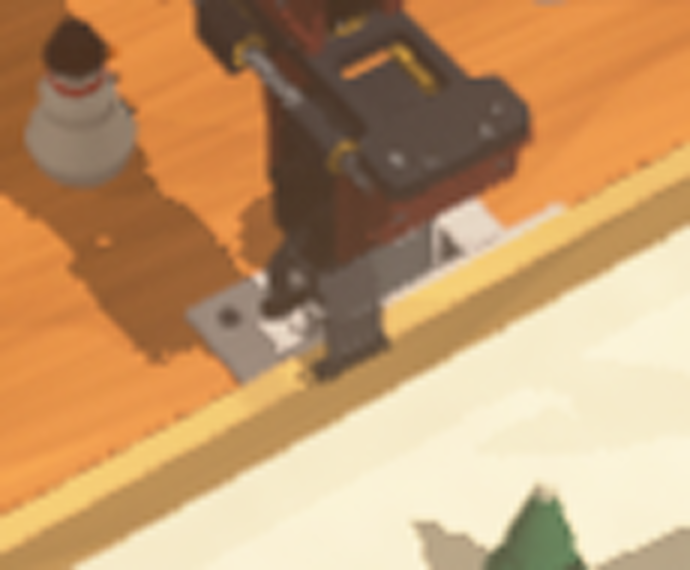

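The jaws straddle the board edge at the ear. I lower now and watch the force.

```bash
python3 -m inch '[{"tx":0,"ty":-0.05,"tz":0.6,"ax":0,"ay":0,"az":0,"jaw":0.43},{"tx":0,"ty":0,"tz":0.6,"ax":0,"ay":0,"az":0,"jaw":0.43},{"tx":0,"ty":0,"tz":0.6,"ax":0,"ay":0,"az":0,"jaw":0.43},{"tx":0,"ty":0,"tz":0,"ax":0,"ay":0,"az":0,"jaw":0.43}]'
python3 -m inch '[{"tx":0,"ty":0,"tz":0.8,"ax":0,"ay":0,"az":0,"jaw":0.43},{"tx":0,"ty":0,"tz":0.8,"ax":0,"ay":0,"az":0,"jaw":0.43},{"tx":0,"ty":0,"tz":0.8,"ax":0,"ay":0,"az":0,"jaw":0.43},{"tx":0,"ty":0,"tz":0.2,"ax":0,"ay":0,"az":0,"jaw":0.43},{"tx":0,"ty":0,"tz":0,"ax":0,"ay":0,"az":0,"jaw":0.43}]'
```

```text
t: 7.1
ee_pos: [623.6, 26.6, 136.9]
orientation: [3.14, 0.107, -0.002]
ft_force: [1.0, -0.7, -1.6]
width: 37.6
t: 7.72
ee_pos: [624.1, 26.6, 111.4]
orientation: [-3.14, -0.107, 0.001]
ft_force: [0.3, -0.6, -1.9]
width: 37.8
```

```bash
python3 -m inch '[{"tx":0,"ty":0,"tz":0,"ax":0,"ay":0,"az":0,"jaw":0.5},{"tx":0,"ty":0,"tz":0,"ax":0,"ay":0,"az":0,"jaw":0.56},{"tx":0,"ty":0,"tz":0,"ax":0,"ay":0,"az":0,"jaw":0.62},{"tx":0,"ty":0,"tz":0,"ax":0,"ay":0,"az":0,"jaw":0.8},{"tx":0,"ty":0,"tz":0,"ax":0,"ay":0,"az":0,"jaw":0.8},{"tx":0,"ty":0,"tz":-2,"ax":0,"ay":0,"az":0,"jaw":0.8},{"tx":0,"ty":0,"tz":-4,"ax":0,"ay":0,"az":0,"jaw":0.8},{"tx":0,"ty":0,"tz":-4,"ax":0,"ay":0,"az":0,"jaw":0.8}]'
python3 - <<'E'
from h import *
delta(428,-210.5,120,55.5)
E
```

```text
t: 8.72
ee_pos: [624.2, 26.6, 214.0]
orientation: [-3.14, -0.107, -0.001]
ft_force: [0.4, -0.0, 0.3]
width: 70.1
shift cm [-21.2   22.32   9.39] turn deg [ 2.00e-02 -3.00e-02 -5.16e+01] pos [624.2  26.6 214. ] F [ 0.4 -0.   0.3] w 70.1 t 8.725 q6 -0.04
```

```bash
python3 -m inch '[{"tx":-3.03,"ty":3.19,"tz":0,"ax":0,"ay":0,"az":0,"jaw":0.8},{"tx":-3.03,"ty":3.19,"tz":0,"ax":0,"ay":0,"az":0,"jaw":0.8},{"tx":-3.03,"ty":3.19,"tz":0,"ax":0,"ay":0,"az":0,"jaw":0.8},{"tx":-3.03,"ty":3.19,"tz":0,"ax":0,"ay":0,"az":0,"jaw":0.8},{"tx":-3.03,"ty":3.19,"tz":0,"ax":0,"ay":0,"az":0,"jaw":0.8},{"tx":-3.03,"ty":3.19,"tz":0,"ax":0,"ay":0,"az":0,"jaw":0.8},{"tx":-3.02,"ty":3.18,"tz":0,"ax":0,"ay":0,"az":0,"jaw":0.8},{"tx":0,"ty":0,"tz":0,"ax":0,"ay":0,"az":-10.3,"jaw":0.7},{"tx":0,"ty":0,"tz":0,"ax":0,"ay":0,"az":-10.3,"jaw":0.7},{"tx":0,"ty":0,"tz":0,"ax":0,"ay":0,"az":-10.3,"jaw":0.7},{"tx":0,"ty":0,"tz":0,"ax":0,"ay":0,"az":-10.3,"jaw":0.7},{"tx":0,"ty":0,"tz":0,"ax":0,"ay":0,"az":-10.3,"jaw":0.7}]'
python3 - <<'E'
from h import *
delta(428,-210.5,25,55.5)
for n in('scene','top'):
    im,d=viewer.get_image(n); W=cloud(n,d); X,Y,Z=W[...,0],W[...,1],W[...,2]
    def sel(x0,x1,y0,y1,z0,z1): return W[(X>x0)&(X<x1)&(Y>y0)&(Y<y1)&(Z>z0)&(Z<z1)]
    for k,a in dict(rim=(520,610,40,120,71,84),clamp=(580,680,-10,48,100,150),cap=(395,470,-250,-170,33,60),plateboard=(590,680,-300,280,52,68)).items():
        r=sel(*a)
        if len(r)<5: continue
        print(n,k,len(r),r.mean(0).round(1),r.min(0).round(1),r.max(0).round(1))
        if k=='rim': print(cv2.minEnclosingCircle(r[:,:2].astype(np.float32)))
    u,v=proj(n,[605,50,70])[0].astype(int); s=40
    c=cv2.resize(im[v-s:v+s,u-s:u+s],(400,400),interpolation=cv2.INTER_CUBIC)
    a=c if n=='scene' else np.hstack([a0,c]); a0=c
save('pics/c5.png',a)
E
```

```text
t: 10.22
ee_pos: [428.2, -210.7, 213.1]
orientation: [2.776, 1.468, 0.002]
ft_force: [0.6, 0.3, -0.5]
width: 61.6
shift cm [ 0.   -0.06 18.81] turn deg [ 0.1  -0.01  0.23] pos [ 428.2 -210.7  213.1] F [ 0.6  0.3 -0.5] w 61.6 t 10.225 q6 -1.45
scene rim 171 [569.2  83.4  74.9] [537.9  53.6  71.1] [601.4 109.9  82.2]
((568.9638061523438, 80.44032287597656), 32.470340728759766)
scene clamp 270 [624.7  25.  122.7] [598.9   6.4 100.2] [651.4  45.5 141.2]
scene cap 90 [ 430.6 -211.3   42.6] [ 404.7 -227.6   33.3] [ 453.4 -193.5   50.4]
scene plateboard 1460 [630.8 -21.8  59.4] [ 590.  -299.8   52. ] [658.5 279.   67.8]
top rim 212 [567.4  79.6  75. ] [538.8  51.1  71. ] [597.2 108.9  82.4]
((567.5662231445312, 79.79759216308594), 30.16714096069336)
top clamp 166 [627.5  26.5 128.5] [599.1   9.9 102.4] [650.   44.2 141.3]
top cap 16 [ 411.6 -197.2   41.3] [ 406.2 -202.1   33.1] [ 416.6 -192.5   49.4]
top plateboard 1331 [627.1  -5.2  59.5] [ 601.5 -299.6   52.1] [653.7 280.   67.8]
```

View pics/c5.png

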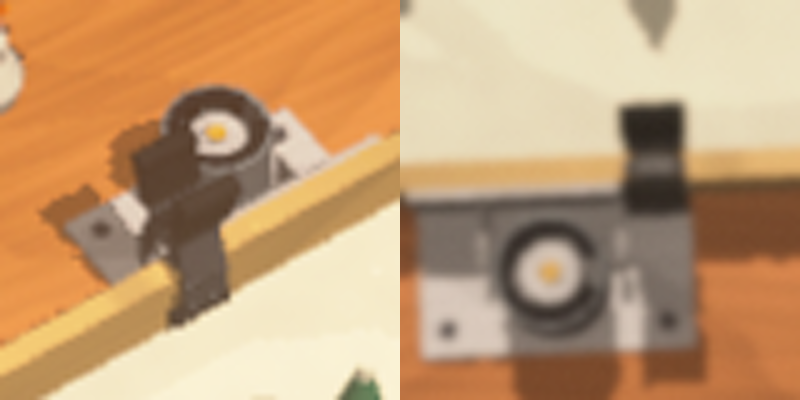

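The clamp sits over both board and plate on the −y ear (right crop ~655,155), and the pod has not moved. Now the cap.

```bash
python3 -m inch '[{"tx":0,"ty":-0.2,"tz":4,"ax":0,"ay":0,"az":0.2,"jaw":0.6},{"tx":0,"ty":0,"tz":5,"ax":0,"ay":0,"az":0,"jaw":0.6},{"tx":0,"ty":0,"tz":5,"ax":0,"ay":0,"az":0,"jaw":0.6},{"tx":0,"ty":0,"tz":3,"ax":0,"ay":0,"az":0,"jaw":0.5},{"tx":0,"ty":0,"tz":1.8,"ax":0,"ay":0,"az":0,"jaw":0.4},{"tx":0,"ty":0,"tz":0,"ax":0,"ay":0,"az":0,"jaw":0.4},{"tx":0,"ty":0,"tz":0,"ax":0,"ay":0,"az":0,"jaw":0.2},{"tx":0,"ty":0,"tz":0,"ax":0,"ay":0,"az":0,"jaw":0.1},{"tx":0,"ty":0,"tz":0,"ax":0,"ay":0,"az":0,"jaw":0},{"tx":0,"ty":0,"tz":0,"ax":0,"ay":0,"az":0,"jaw":0},{"tx":0,"ty":0,"tz":0,"ax":0,"ay":0,"az":0,"jaw":0}]'
python3 -m inch '[{"tx":0,"ty":0,"tz":-3,"ax":0,"ay":0,"az":0,"jaw":0},{"tx":0,"ty":0,"tz":-5,"ax":0,"ay":0,"az":0,"jaw":0},{"tx":0,"ty":0,"tz":-5,"ax":0,"ay":0,"az":0,"jaw":0},{"tx":0,"ty":0,"tz":0,"ax":0,"ay":0,"az":10.3,"jaw":0},{"tx":0,"ty":0,"tz":0,"ax":0,"ay":0,"az":10.3,"jaw":0},{"tx":0,"ty":0,"tz":0,"ax":0,"ay":0,"az":10.3,"jaw":0},{"tx":0,"ty":0,"tz":0,"ax":0,"ay":0,"az":10.3,"jaw":0},{"tx":0,"ty":0,"tz":0,"ax":0,"ay":0,"az":10.3,"jaw":0},{"tx":0,"ty":0,"tz":0,"ax":0,"ay":0,"az":0,"jaw":0}]'
python3 - <<'E'
from h import *
delta(568,79.8,150,3.9)
E
```

```text
t: 11.7
ee_pos: [426.4, -209.5, 24.1]
orientation: [2.784, 1.455, 0.001]
ft_force: [-1.2, 0.5, 6.2]
width: 13.9
t: 12.82
ee_pos: [425.9, -209.2, 153.5]
orientation: [-3.14, -0.104, 0.001]
ft_force: [-0.0, -0.4, -0.2]
width: 13.5
shift cm [ 16.08 -27.9    0.35] turn deg [-0.02  0.02 -0.12] pos [ 425.9 -209.2  153.5] F [-0.  -0.4 -0.2] w 13.5 t 12.825 q6 -0.55
```

```bash
python3 -m inch '[{"tx":1.5,"ty":-2.6,"tz":0,"ax":0,"ay":0,"az":0,"jaw":0},{"tx":2.3,"ty":-4,"tz":0,"ax":0,"ay":0,"az":0,"jaw":0},{"tx":2.5,"ty":-4.4,"tz":0,"ax":0,"ay":0,"az":0,"jaw":0},{"tx":2.5,"ty":-4.4,"tz":0,"ax":0,"ay":0,"az":0,"jaw":0},{"tx":2.5,"ty":-4.4,"tz":0,"ax":0,"ay":0,"az":0,"jaw":0},{"tx":2.3,"ty":-4,"tz":0,"ax":0,"ay":0,"az":0,"jaw":0},{"tx":1.5,"ty":-2.6,"tz":0,"ax":0,"ay":0,"az":0,"jaw":0},{"tx":1.0,"ty":-1.5,"tz":1,"ax":0,"ay":0,"az":0,"jaw":0},{"tx":0,"ty":0,"tz":2,"ax":0,"ay":0,"az":0,"jaw":0},{"tx":0,"ty":0,"tz":1.2,"ax":0,"ay":0,"az":0,"jaw":0},{"tx":0,"ty":0,"tz":0,"ax":0,"ay":0,"az":0,"jaw":0},{"tx":0,"ty":0,"tz":0,"ax":0,"ay":0,"az":0,"jaw":0}]'
python3 - <<'E'
from h import *
delta(568,79.8,84,3.9)
im,d=viewer.get_image('scene'); W=cloud('scene',d)
r=W[(W[...,0]>530)&(W[...,0]<610)&(W[...,1]>40)&(W[...,1]<120)&(W[...,2]>98)&(W[...,2]<112)]
print('disc?',len(r),r.min(0),r.max(0))
u,v=proj('scene',[568,80,90])[0].astype(int); s=40
c=cv2.resize(im[v-s:v+s,u-s:u+s],(600,600),interpolation=cv2.INTER_CUBIC)
# overlay expected disc bottom edge (cap at TCP) & rim circle
o=get_obs()['ee_pos']; A=np.linspace(0,2*np.pi,90)
for ctr,rad,z,col in((o[:2],29,o[2]-24+22,(0,255,255)),((568,79.8),30.5,75,(255,0,255))):
    P=np.stack([ctr[0]+rad*np.cos(A),ctr[1]+rad*np.sin(A),0*A+z],-1)
    q=(proj('scene',P)-[u-s,v-s]+.5)*600/(2*s)-.5
    cv2.polylines(c,[q.round().astype(np.int32)],True,col,1)
save('pics/c6.png',c)
E
```

```text
t: 14.32
ee_pos: [569.0, 79.1, 111.9]
orientation: [3.14, 0.101, 0.0]
ft_force: [-0.6, -0.6, -0.6]
width: 13.7
shift cm [-0.1  -0.08  2.79] turn deg [ 0.   -0.01 -0.21] pos [569.   79.1 111.9] F [-0.6 -0.6 -0.6] w 13.7 t 14.325 q6 0.05
disc? 105 [538.56592052  40.52670004  99.4945888 ] [609.51030825  97.13548966 111.82552092]
```

View pics/c6.png

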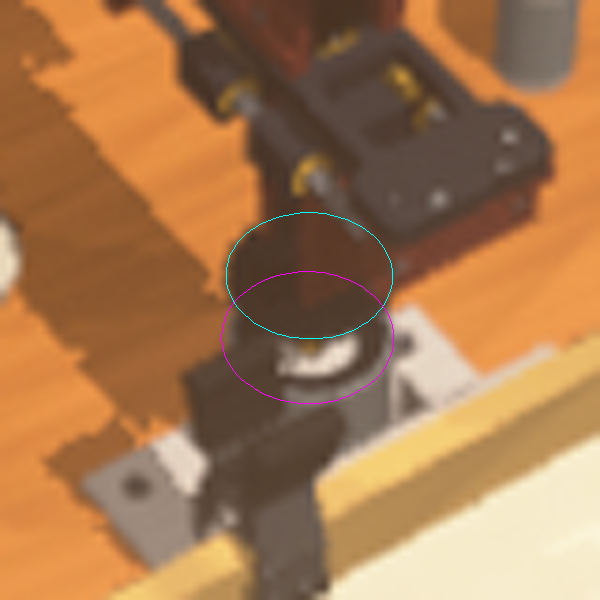

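```bash
python3 -m inch '[{"tx":-0.1,"ty":-0.07,"tz":0.9,"ax":0,"ay":0,"az":-0.2,"jaw":0},{"tx":0,"ty":0,"tz":0,"ax":0,"ay":0,"az":0,"jaw":0},{"tx":0,"ty":0,"tz":0.3,"ax":0,"ay":0,"az":0,"jaw":0},{"tx":0,"ty":0,"tz":0,"ax":0,"ay":0,"az":0,"jaw":0}]'
python3 -m inch '[{"tx":0,"ty":0,"tz":0.2,"ax":0,"ay":0,"az":0,"jaw":0},{"tx":0,"ty":0,"tz":0,"ax":0,"ay":0,"az":0,"jaw":0}]'
python3 -m inch '[{"tx":0,"ty":0,"tz":0.2,"ax":0,"ay":0,"az":0,"jaw":0},{"tx":0,"ty":0,"tz":0,"ax":0,"ay":0,"az":0,"jaw":0}]'
```

```text
t: 14.88
ee_pos: [567.7, 80.1, 99.5]
orientation: [3.14, 0.107, -0.0]
ft_force: [-0.5, 0.8, -1.5]
width: 14.1
t: 15.12
ee_pos: [567.7, 80.1, 97.6]
orientation: [-3.14, -0.107, 0.0]
ft_force: [-0.4, 0.4, -1.2]
width: 13.4
t: 15.38
ee_pos: [567.7, 80.1, 95.5]
orientation: [3.14, 0.107, -0.0]
ft_force: [0.2, -0.4, -0.9]
width: 13.5
```

```bash
python3 -m inch '[{"tx":0,"ty":0,"tz":0.2,"ax":0,"ay":0,"az":0,"jaw":0},{"tx":0,"ty":0,"tz":0,"ax":0,"ay":0,"az":0,"jaw":0}]'
python3 -m inch '[{"tx":0,"ty":0,"tz":0.2,"ax":0,"ay":0,"az":0,"jaw":0},{"tx":0,"ty":0,"tz":0,"ax":0,"ay":0,"az":0,"jaw":0}]'
python3 -m inch '[{"tx":0,"ty":0,"tz":0.2,"ax":0,"ay":0,"az":0,"jaw":0},{"tx":0,"ty":0,"tz":0,"ax":0,"ay":0,"az":0,"jaw":0}]'
```

```text
t: 15.62
ee_pos: [568.0, 80.1, 93.9]
orientation: [-3.14, -0.107, -0.001]
ft_force: [-0.9, 0.9, 3.2]
width: 13.8
t: 15.88
ee_pos: [568.0, 80.1, 91.8]
orientation: [-3.14, -0.107, -0.001]
ft_force: [-0.4, -0.6, 3.5]
width: 14.2
t: 16.12
ee_pos: [568.0, 80.1, 89.7]
orientation: [-3.14, -0.107, -0.001]
ft_force: [-0.6, -0.3, 4.2]
width: 13.7
```

The spring force grows as expected, so the lugs are in the slots.

```bash
python3 -m inch '[{"tx":0,"ty":0,"tz":0.2,"ax":0,"ay":0,"az":0,"jaw":0},{"tx":0,"ty":0,"tz":0.2,"ax":0,"ay":0,"az":0,"jaw":0},{"tx":0,"ty":0,"tz":0,"ax":0,"ay":0,"az":0,"jaw":0}]'
python3 -m inch '[{"tx":0,"ty":0,"tz":0.2,"ax":0,"ay":0,"az":0,"jaw":0},{"tx":0,"ty":0,"tz":0,"ax":0,"ay":0,"az":0,"jaw":0}]'
python3 -m inch '[{"tx":0,"ty":0,"tz":0.1,"ax":0,"ay":0,"az":0,"jaw":0},{"tx":0,"ty":0,"tz":0,"ax":0,"ay":0,"az":0,"jaw":0}]'
```

```text
t: 16.5
ee_pos: [568.0, 80.1, 85.7]
orientation: [-3.14, -0.107, -0.0]
ft_force: [-1.2, -0.4, 6.4]
width: 13.7
t: 16.75
ee_pos: [568.0, 80.1, 83.8]
orientation: [-3.14, -0.107, -0.001]
ft_force: [-1.8, 0.1, 7.6]
width: 13.4
t: 17.0
ee_pos: [568.0, 80.1, 82.9]
orientation: [-3.14, -0.107, -0.001]
ft_force: [-0.8, 0.2, 7.3]
width: 14.0
```

```bash
python3 -m inch '[{"tx":0,"ty":0,"tz":0,"ax":0,"ay":0,"az":3,"jaw":0},{"tx":0,"ty":0,"tz":0,"ax":0,"ay":0,"az":4,"jaw":0},{"tx":0,"ty":0,"tz":0,"ax":0,"ay":0,"az":4,"jaw":0},{"tx":0,"ty":0,"tz":0,"ax":0,"ay":0,"az":0,"jaw":0}]'
python3 -c "
from h import *
delta(568,80.1,82.9,-30);print(get_obs()['moment'])"
```

```text
t: 17.5
ee_pos: [568.4, 80.1, 83.1]
orientation: [-3.135, 0.196, -0.002]
ft_force: [-0.2, -0.7, 7.4]
width: 13.6
shift cm [-0.04  0.01  0.02] turn deg [-0.03 -0.07 22.86] pos [568.4  80.1  83.1] F [-0.2 -0.7  7.4] w 13.6 t 17.5 q6 0.24
[-0.05862411 -0.03845931  0.02308665]
```

```bash
python3 -m inch '[{"tx":0,"ty":0,"tz":0,"ax":0,"ay":0,"az":4,"jaw":0},{"tx":0,"ty":0,"tz":0,"ax":0,"ay":0,"az":5,"jaw":0},{"tx":0,"ty":0,"tz":0,"ax":0,"ay":0,"az":5,"jaw":0},{"tx":0,"ty":0,"tz":0,"ax":0,"ay":0,"az":4,"jaw":0},{"tx":0,"ty":0,"tz":0,"ax":0,"ay":0,"az":3,"jaw":0},{"tx":0,"ty":0,"tz":0,"ax":0,"ay":0,"az":1.5,"jaw":0},{"tx":0,"ty":0,"tz":0,"ax":0,"ay":0,"az":0,"jaw":0},{"tx":0,"ty":0,"tz":0,"ax":0,"ay":0,"az":0,"jaw":0}]'
python3 -c "
from h import *
delta(568,80.1,82.9,-30);print(get_obs()['moment'])
im,d=viewer.get_image('scene'); W=cloud('scene',d)
u,v=proj('scene',[600,60,90])[0].astype(int); s=45
save('pics/c7.png',cv2.resize(im[v-s:v+s,u-s:u+s],(590,590),interpolation=cv2.INTER_CUBIC))
r=W[(W[...,0]>580)&(W[...,0]<680)&(W[...,1]>-10)&(W[...,1]<48)&(W[...,2]>100)&(W[...,2]<150)];print('clamp',r.mean(0),r.min(0),r.max(0))
X,Y,Z=W[...,0],W[...,1],W[...,2]
b=W[(X>590)&(X<680)&(Z>52)&(Z<68)&(Y>-300)&(Y<280)]; b=b[(abs(b[:,1]-40)>110)]
for k in range(3):
    p=np.polyfit(b[:,1],b[:,0],1); b=b[abs(b[:,0]-np.polyval(p,b[:,1]))<10]
print('board deg',-np.degrees(np.arctan(p[0])))
"
```

```text
t: 18.5
ee_pos: [568.5, 80.1, 83.1]
orientation: [-3.037, 0.802, -0.002]
ft_force: [-1.0, 0.2, 6.4]
width: 13.8
shift cm [-0.04  0.03  0.02] turn deg [-0.05 -0.07  0.4 ] pos [568.5  80.1  83.1] F [-1.   0.2  6.4] w 13.8 t 18.5 q6 0.64
[-0.03832372 -0.06008899  0.04706613]
clamp [625.76595244  24.2461541  122.7240228 ] [600.54888186   6.97117571 100.06841306] [652.86918574  44.35468498 141.78249653]
board deg 4.013136207606631
```

View pics/c7.png

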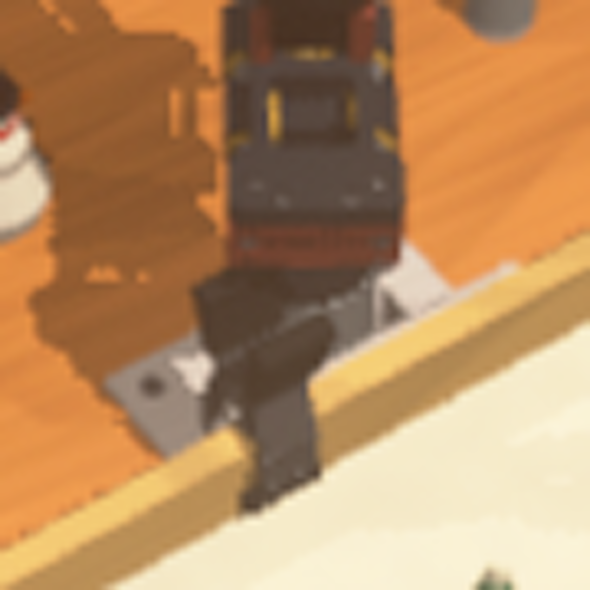

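```bash
python3 -m inch '[{"tx":0,"ty":0,"tz":0,"ax":0,"ay":0,"az":0.4,"jaw":0},{"tx":0,"ty":0,"tz":0,"ax":0,"ay":0,"az":0,"jaw":0},{"tx":0,"ty":0,"tz":0,"ax":0,"ay":0,"az":0,"jaw":0}]'
python3 -c "
from h import *
delta(568,80.1,82.9,-30.05);print(get_obs()['moment'])
im,d=viewer.get_image('scene'); W=cloud('scene',d); X,Y,Z=W[...,0],W[...,1],W[...,2]
# pod base-plate / bar checks: disc height, upright plate yaw
r=W[(X>535)&(X<600)&(Y>48)&(Y<112)&(Z>76)&(Z<84)]; print('disc',len(r),r.mean(0) if len(r) else '')
b=W[(X>535)&(X<600)&(Y>0)&(Y<150)&(Z>1)&(Z<9)]; print('foot',len(b),b.min(0),b.max(0))
"
```

```text
t: 18.92
ee_pos: [568.5, 80.2, 83.1]
orientation: [-3.034, 0.813, -0.002]
ft_force: [0.6, -0.0, 7.0]
width: 14.0
shift cm [-0.04  0.03  0.02] turn deg [-0.05 -0.07  0.05] pos [568.5  80.2  83.1] F [ 0.6 -0.   7. ] w 14.0 t 18.925 q6 0.64
[-0.10070716 -0.05476174  0.07725247]
disc 61 [588.95510313  74.4786004   80.2790279 ]
foot 198 [5.35252855e+02 2.82994040e-01 1.00629714e+00] [584.29451471 149.5309419    8.97038575]
```

```bash
python3 -c "
from h import *
print(ctrl.close_job())"
```

```text
the job is handed in; nothing more can be done
None
```

The job is handed in at about 19 s of the 53 s: the clamp is clipped over board and bracket, and the black cap is pressed into the pod, turned half way and still gripped.

- **Clamp:** I moved it to the pod's −y ear. Later pictures show it seated over board and plate at about (625, 26), unmoved after I let go. The pod's mouth was in the same place before and after clipping, to about 1 mm.
- **Cap:** It went through the slots without catching. The spring push rose from about 3 N to 7.5 N over the roughly 11 mm of press. I then turned it clockwise by about 34° against a board angle measured at 3.9–4.05°. It ended with about 7 N of push, a 14 mm grip width and under 0.1 N m of twist, so well short of the lock click.
- **Not confirmed:** The gripper hid the lugs and contacts, so their position under the rim is inferred from force and height (disc top at about 80 mm). I did not see whether the village lit. I did not re-measure the ornaments and tools; the arm passed well above them.

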